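# Clip the spanner back on its snap hook

### The arm

A 6-joint arm with a two-finger parallel gripper is mounted at the origin on a cart in front of the work surface, level with it; the furniture and walls round the work are solid. World frame = base frame: x ahead of the robot, y to its left, z up, the work surface at z = 0. Lengths are in m, angles in rad, forces in N, time in s.
With the tool pointing down it reaches from about 0.25 to 0.725 m from the base axis. Payload 4 kg.
Tool frame: the origin (TCP) lies midway between the tips of the shut fingers; the grasp point (between the pads) lies bot.tcp_to_grasp behind it (bot.tcp_to_grasp is the distance from the TCP to the grasp point, in m); z points along the fingers, y is the line along which they close (so a half turn about z gives the same grasp; the last joint's range is limited). The gripper opens to 85 mm and grips with 20 to 120 N. Pads are 22 mm wide; open, the fingers measure 114 mm over their backs; the gripper's body (76 mm by 85 mm) begins 54 mm behind the grasp point. The pads swing forward as they close: fully open they stand 13 mm farther back than shut.
Start: joints at [1.196, 0.241, 0.005, 1.335, 0, 1.571], TCP at [0.183, 0.465, 0.231] pointing down, gripper open.
Joint ranges: [-2.72, 2.72], [-1.05, 1.87], [-1.09, 1.28], [-1.99, 2.15], [-1.42, 1.44], [-3.14, 3.14]. Speed limits (rad/s): [2.79, 2.79, 3.14, 3.14, 3.14, 3.14].

### API

Orientations are given as a unit quaternion [x, y, z, w].
In Python, from workcell import readout, camera, bot gives the robot as it stands. The module is installed in compiled form; this text tells all that it offers.
- The arm moves only by the tool jog_arm, never from a script. Its argument "motion" is a list of rows, each an object of numbers: "x", "y", "z": the shift along the tool's x, y, z in mm; "spin": the turn about the tool's z in degrees; "fingers": the closure, from -1 (fully open) to 1 (shut). A call has 1 to 8 rows; each row is the pose to reach, as a shift and turn from the pose commanded when the call began, along the tool's axes at that moment; what a row does not reach only later rows make up. A row lasts 1/8 s, in which the tool goes at most 62.5 mm and 10.7 degrees, less where a joint would pass 70% of its speed; a pose out of reach is approached as far as the arm can. A call with a gripper value outside its range is refused whole. The fingers move at their own pace and stop on an object; the grip force is fixed at half the most. Time passes only in rows, so rows that repeat a pose let the fingers close. It gives the time, the measured TCP pose, the force, the opening and the grip force at its end, in the units of the state.
- readout.get_obs(): the state, without advancing time (a new reading comes with each control period).
- camera(name): name is "side" or "top"; returns a dict with "pixels" (384x512x3 uint8, red, green, blue), "K" (3x3 intrinsics, pixels), "rvec" (rotation vector, rad) and "tvec" (3), from world to camera coordinates, as OpenCV has them. Camera axes: x right, y down, z forward; pixel columns grow to the right and rows downward; lengths in m; the calibration is good to about 2 mm. A picture is of the moment at which its call begins. There is no depth.
- bot.job_done(): hands the job in; it is judged then, once.
The state is a dict: "clock": time; "joint_pos": joint angles; "joint_vel": joint speeds; "tau": joint torques, N m; "eef_pos": TCP position; "tool_rot": TCP orientation; "ft_force": force on the tool from outside, world axes, zero at the start; "ft_torque": the same for the moment, N m; "grip_width": finger opening in m; "grasp_force": force on a finger pad.
Only numpy, scipy, OpenCV 4.12 (cv2) and the standard library are available. Lean on these libraries where they do the work, as an engineer would, in place of code of your own. Each camera call takes 0.05 s, during which the arm holds its last target. There are 200 camera calls.

### The job

Put the spanner back on the snap hook that hangs from the stand's arm: work its eye down over the hook's nose and press the sprung gate in, without forcing it, until the gate snaps shut behind the eye (the hook gives on its pin as you press, so feel your way). Before letting go, try to lift the eye out again with a light steady pull of about 6 N to prove that the shut gate holds it, then let the spanner go to hang from the hook. Leave the other things on the bench where they are.

Things in the scene. Friction and masses are not known exactly. Their poses are not given: they have to be found in the camera images.
- spanner: Plain steel open-ended spanner, 0.16 kg, 168 mm long, lying flat. Origin: under the middle of its handle, x along the handle to the eye, z up, underside at z = 0. Handle, the place to grip: x = -40 to +45 mm, 18 mm wide (y), 12 mm thick (z). Then a neck 13 mm wide to x = 65 mm and a round eye at the +x end; a wider open jaw (about 40 mm) at the -x end.
- spanner_eye (a point): Centre of the spanner's eye, 75 mm from its origin along +x and 6 mm above its underside. The eye is a ring of 7 mm round steel, hole 11 mm, outside 26 mm, lying in the spanner's xy plane (hole axis along z). Pressing hard on the eye can turn the spanner in the grip; a firm grip at the eye's end of the handle holds it best.
- hook: Snap hook of 8 mm steel bar. Origin: bar centre at the bottom of the bend, about 0.187 m up; z up, mouth to -x. Bend: half circle, centre-line radius 17 mm; back at x = +17. It hangs on a pin at (0, 0, 80) mm in a fork 12 x 19 mm: it swings +-0.2 rad about its y as it is pressed and stays there by slight friction; the fork turns +-0.6 rad about the upright. Above the fork the arm goes off to +x.
- hook_nose (a point): Rounded top of the hook's upright 8 mm nose, at (-17, 0, 28) mm in the hook's frame. The eye goes level over it from above, handle pointing to -x. Eye centre heights in the hook's frame: far rim meets the gate near 45 mm, has passed it at about 18 mm, stops on the bend at about 8 to 13 mm; lifted again, it stops under the shut gate at about 20 mm. Hung straight down: near 0.
- gate (a joint): Sprung gate of the hook: 5 mm rod, 40 mm long, from its pivot on the hook's back (x = 14, z = 56 mm in the hook's frame) slanting down to the inside of the nose tip. 0 = shut against the nose; grows as it is pushed in and down, to 0.62 rad at most; the eye needs about 0.25 rad. Once the hook has swung back as far as it goes, the spring takes some 5 to 8 N at the eye. It cannot open outward.
- stand: Laboratory stand, fixed: grey base plate 130 x 200 x 16 mm, a 12 mm upright rod 0.36 m tall at x = +45 mm, a 10 mm cross arm at height 0.30 m that runs to -x and carries the hook's fork in a 19 mm bush on its end at x = -85 mm. Origin: under the middle of the base plate; -x is the way the arm points.
- vial: White capped sample pot, 34 x 34 x 48 mm, bystander; origin under its middle.
- flask: Clear conical flask, 85 mm wide, 140 mm tall, bystander; origin under its middle.
- dropper: Small brown dropper bottle, 35 mm wide, 104 mm tall, bystander; origin under its middle.

How it is judged:
By the outcome, as a careful person would: the job done as asked, in the order asked, and still so for the second after the job is handed in, with the robot touching nothing.
It also fails if it takes over 72 s, if anything falls off the work surface, if the arm or the gripper's body presses on something with over 40 N, if the wrist force passes 120 N, or if a joint passes its speed limit or range.

## Working session

There is one attempt and no reset: what is moved stays moved. The work goes in short steps, Python scripts to look and compute and a tool call to move; the robot and the scene stay as the last step left them, time stands still between calls to the robot, and variables do not carry over. Pictures are saved under pics/ and viewed, at most 10 in all, crops included, and the job is handed in when it is done.

Besides the shell and the picture viewer there is one more tool, called after "Request:" as a command line: name --argument value ..., lists and objects as JSON in quotes. jog_arm: Moves the arm, as the interface text tells. Its arguments: {"type":"object","properties":{"motion":{"type":"array"}},"required":["motion"]}

```bash
mkdir -p pics
cat > h.py <<'E'
import numpy as np, cv2
from workcell import readout, camera, bot
def cam(n):
    c=camera(n); R=cv2.Rodrigues(np.array(c["rvec"],float))[0]; return c["pixels"],np.array(c["K"]),R,np.array(c["tvec"],float).ravel()
def ray(c,u,v):
    _,K,R,t=c; d=R.T@np.linalg.inv(K)@[u,v,1]; return -R.T@t,d/np.linalg.norm(d)
def plane(c,u,v,z):
    o,d=ray(c,u,v); return o+d*(z-o[2])/d[2]
def tri(c1,p1,c2,p2):
    o1,d1=ray(c1,*p1);o2,d2=ray(c2,*p2)
    s=np.linalg.lstsq(np.c_[d1,-d2],o2-o1,rcond=None)[0]
    a=o1+s[0]*d1;b=o2+s[1]*d2; return (a+b)/2,np.linalg.norm(a-b)
def proj(c,X):
    _,K,R,t=c; q=K@(R@np.array(X)+t); return q[:2]/q[2]
def save(c,f,box=None,s=1):
    im=c[0][...,::-1]
    if box: im=im[box[1]:box[3],box[0]:box[2]]
    cv2.imwrite(f,cv2.resize(im,None,fx=s,fy=s,interpolation=cv2.INTER_CUBIC))
E
python3 - <<'E'
from h import *
np.set_printoptions(precision=4,suppress=True)
for n in("side","top"):
    c=cam(n); save(c,f"pics/{n}0.png",None,1.5); print(n,ray(c,256,192))
print({k:np.round(v,4) for k,v in readout.get_obs().items()}, bot.tcp_to_grasp)
E
```

```text
side (array([0.6109, 1.4604, 0.7024]), array([-0.0496, -0.9135, -0.4039]))
top (array([0.2483, 0.1853, 1.6735]), array([ 0.1791,  0.0007, -0.9838]))
{'clock': np.float64(0.1), 'joint_pos': array([ 1.196 ,  0.2413,  0.0039,  1.3352, -0.    ,  1.5708]), 'joint_vel': array([ 0.0004, -0.0018,  0.0035, -0.0006,  0.0001, -0.0002]), 'tau': array([  0.0003, -37.3138,  25.301 ,   0.0108,   0.    ,   0.    ]), 'eef_pos': array([0.1828, 0.4648, 0.2305]), 'tool_rot': array([ 0.1863,  0.9825, -0.0009, -0.0002]), 'ft_force': array([-0.1006,  0.2732, -0.1225]), 'ft_torque': array([ 0.0663, -0.027 , -0.0071]), 'grasp_force': np.float64(0.0), 'grip_width': np.float64(0.0853)} 0.0187
```

View pics/side0.png

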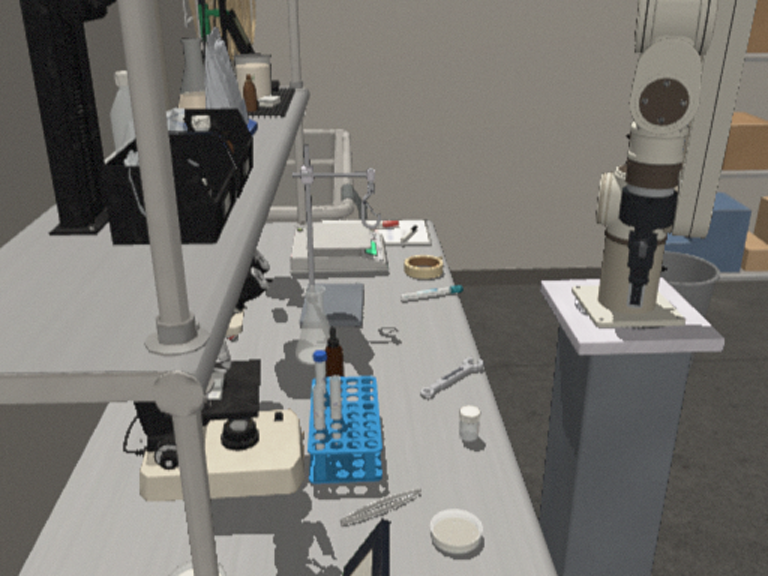

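View pics/top0.png

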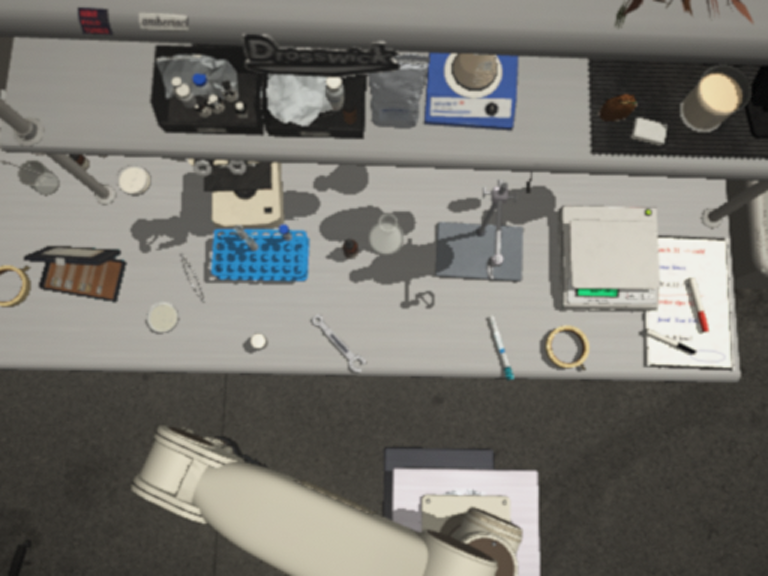

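The side view shows the spanner around (452,378) and the hook at (372,205). The top view has the spanner between (318,322) and (360,366), and the stand at (480,250) with its arm pointing towards the robot. I'll crop in closer.

Run:
```python
from h import *
s=cam("side");t=cam("top")
def cr(c,x,y,w=64,h=48,k=6): return cv2.resize(c[0][y:y+h,x:x+w,::-1],None,fx=k,fy=k,interpolation=cv2.INTER_CUBIC)
m=np.vstack([np.hstack([cr(s,270,230),cr(t,195,203)]),np.hstack([cr(s,205,106),cr(t,290,135)])])
cv2.imwrite("pics/m1.png",m)
print(s[1],t[1])
```

```text
[[497.92123419   0.         255.43142108]
 [  0.         497.92123419 187.84004453]
 [  0.           0.           1.        ]] [[489.54952751   0.         258.20487516]
 [  0.         489.54952751 183.31633615]
 [  0.           0.           1.        ]]
```

View pics/m1.png

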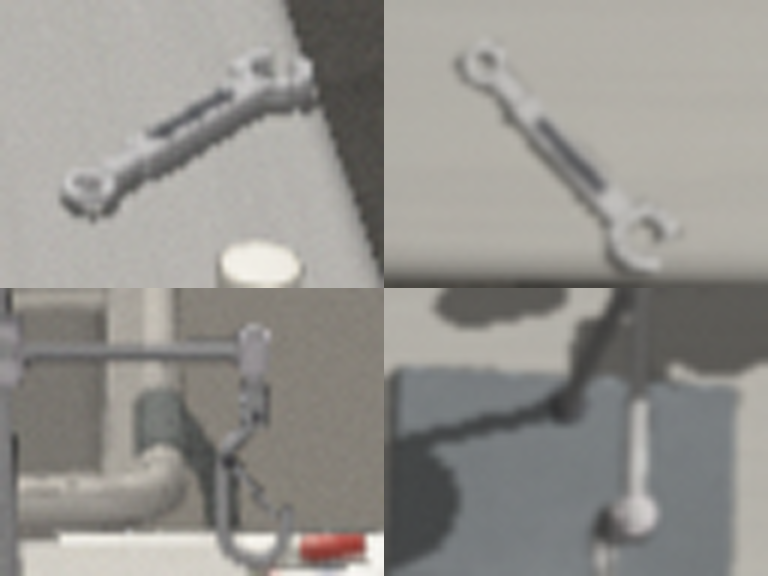

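The eye is the far-left end: top (211.7,213), side (285,260.8). Hook nose: side (252.3,142.7), top about (325.7,178). Bush top: top (331.8,172.8).

Run:
```python
from h import *
np.set_printoptions(precision=4,suppress=True)
s=cam("side");t=cam("top")
S=lambda x,y:(205+x/6-.4,106+(y-288)/6-.4)
T=lambda x,y:(290+(x-384)/6-.4,135+(y-288)/6-.4)
print("eye",tri(s,(270+90/6-.4,230+188/6-.4),t,(195+100/6-.4,203+60/6-.4)))
print("eye pl",plane(t,195+100/6-.4,203+60/6-.4,.006),"jaw",plane(t,195+259/6-.4,203+235/6-.4,.006))
print("slot",plane(t,195+(571-384)/6-.4,203+156/6-.4,.012))
b,e=tri(s,S(252,335),t,T(635,515));print("bush top",b,e)
p=lambda a,q:print(a,tri(s,S(*q[0]),t,T(*q[1])))
p("nose",((285,505),(603,535)))
p("nose2",((285,505),(598,560)))
# base plate corners top, z=.016
for q in((398,368),(738,388)):print("corner",plane(t,*T(*q),.016))
for u,v in((437,280),(521,280),(522,223),(438,222)):print(plane(t,u/1.5,v/1.5,.016))
# side hook points on plane y = bush y etc
for n,q in dict(back=(222,490),bottom=(250,560),nose=(285,505),pin=(255,405),pivot=(228,458)).items():
    o,d=ray(s,*S(*q))
    for y in (b[1],): X=o+d*(y-o[1])/d[1]; print(n,X)
```

```text
eye (array([0.476 , 0.3389, 0.0067]), np.float64(0.002483484960508647))
eye pl [0.4773 0.3387 0.006 ] jaw [0.3792 0.2454 0.006 ]
slot [0.4226 0.287  0.012 ]
bush top [ 0.5581 -0.0286  0.3076] 0.0010483698550925412
nose (array([ 0.5541, -0.0239,  0.2214]), np.float64(0.024233019262007566))
nose2 (array([ 0.5479, -0.0224,  0.2201]), np.float64(0.01137861388479908))
corner [0.7091 0.0632 0.016 ]
corner [ 0.7007 -0.1354  0.016 ]
[0.5708 0.0649 0.016 ]
[ 0.5742 -0.1285  0.016 ]
[ 0.71   -0.1335  0.016 ]
[0.7089 0.063  0.016 ]
back [ 0.5749 -0.0286  0.2253]
bottom [ 0.5607 -0.0286  0.1866]
nose [ 0.5421 -0.0286  0.2166]
pin [ 0.5574 -0.0286  0.2708]
pivot [ 0.5716 -0.0286  0.2426]
```

```bash
cat >> h.py <<'E'
from scipy.spatial.transform import Rotation as Rot
def go(p,head_deg):
    o=readout.get_obs(); R=Rot.from_quat(o["tool_rot"]).as_matrix()
    d=R.T@(np.array(p)-o["eef_pos"])*1000; h=np.degrees(np.arctan2(R[1,0],R[0,0]))
    print("t %.2f shift"%o["clock"],d.round(1),"spin",round(-((head_deg-h+180)%360-180),1),"F",o["ft_force"].round(2))
E
python3 - <<'E'
from h import *
go([.4464,.3098,.1],223.6)
t=cam("top");s=cam("side")
b=np.array([.558,-.0285])
for yaw in (-.5,-.25,0,.25,.5):
    X=[b[0]-.017*np.cos(yaw),b[1]-.017*np.sin(yaw),.215]
    u=proj(t,X);v=proj(s,X);print(yaw,"top",(u+.4-[290,135])*6+[384,288],"side",(v+.4-[205,106])*6+[0,288])
u=proj(t,[*b,.187]);print((u+.4-[290,135])*6+[384,288])
save(t,"pics/tn.png",(310,155,345,190),16)
E
```

```text
t 0.30 shift [-302.  -48.  131.] spin -65.1 F [ 0.37 -0.39 -0.48]
-0.5 top [591.13712199 582.46773986] side [283.90334432 512.83325152]
-0.25 top [598.94750401 585.60613208] side [286.52154876 510.41068857]
0 top [607.25386462 586.77208449] side [287.14606698 507.87880828]
0.25 top [615.53643547 585.89227851] side [285.75265409 505.39558262]
0.5 top [623.27697657 583.02224288] side [282.44166348 503.11371098]
[599.07366651 565.05440471]
```

View pics/tn.png

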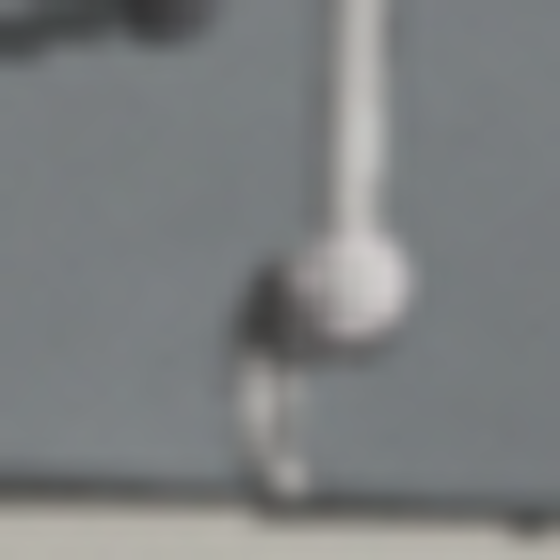

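Request:
jog_arm --motion '[{"x": -38,"y": -6,"z": 16,"spin": -8.2},{"x": -76,"y": -12,"z": 33,"spin": -16.3},{"x": -113,"y": -18,"z": 49,"spin": -24.4},{"x": -151,"y": -24,"z": 65,"spin": -32.6},{"x": -189,"y": -30,"z": 82,"spin": -40.7},{"x": -226,"y": -36,"z": 98,"spin": -48.9},{"x": -264,"y": -42,"z": 114,"spin": -57},{"x": -302,"y": -48,"z": 131,"spin": -65.1}]'

```text
validation failed for argument at $.mo...
```

In the top crop the nose tip is the bright spot at (290,475), which is image pixel (328.1,184.7). That implies a hook yaw of about +0.15 rad. The jog call was refused, so I'll retry with every key present.

Request:
jog_arm --motion '[{"x": -38,"y": -6,"z": 16,"spin": -8.2,"fingers": -1},{"x": -76,"y": -12,"z": 33,"spin": -16.3,"fingers": -1},{"x": -113,"y": -18,"z": 49,"spin": -24.4,"fingers": -1},{"x": -151,"y": -24,"z": 65,"spin": -32.6,"fingers": -1},{"x": -189,"y": -30,"z": 82,"spin": -40.7,"fingers": -1},{"x": -226,"y": -36,"z": 98,"spin": -48.9,"fingers": -1},{"x": -264,"y": -42,"z": 114,"spin": -57,"fingers": -1},{"x": -302,"y": -48,"z": 131,"spin": -65.1,"fingers": -1}]'

```text
clock: 1.4
eef_pos: [0.4477, 0.3095, 0.0999]
tool_rot: [-0.374, 0.928, 0.0, 0.0]
ft_force: [1.1, 1.0, -0.5]
grip_width: 0.0849
grasp_force: 0.0
```

Request:
jog_arm --motion '[{"x": 0,"y": 0,"z": 30,"spin": 0,"fingers": -1},{"x": 0,"y": 0,"z": 60,"spin": 0,"fingers": -1},{"x": 0,"y": 0,"z": 85,"spin": 0,"fingers": -0.5},{"x": 0,"y": 0,"z": 97.5,"spin": 0,"fingers": 0},{"x": 0,"y": 0,"z": 97.5,"spin": 0,"fingers": 1},{"x": 0,"y": 0,"z": 97.5,"spin": 0,"fingers": 1},{"x": 0,"y": 0,"z": 97.5,"spin": 0,"fingers": 1},{"x": 0,"y": 0,"z": 97.5,"spin": 0,"fingers": 1}]'

```text
clock: 2.4
eef_pos: [0.4473, 0.3107, 0.0038]
tool_rot: [-0.372, 0.928, 0.0, 0.001]
ft_force: [-0.9, 0.8, 1.4]
grip_width: 0.0157
grasp_force: 60.7
```

Request:
jog_arm --motion '[{"x": 0,"y": 0,"z": -25,"spin": 0,"fingers": 1},{"x": 0,"y": 0,"z": -60,"spin": 0,"fingers": 1},{"x": 0,"y": 0,"z": -110,"spin": 0,"fingers": 1},{"x": 0,"y": 0,"z": -160,"spin": 0,"fingers": 1},{"x": 0,"y": 0,"z": -205,"spin": 0,"fingers": 1},{"x": 0,"y": 0,"z": -233,"spin": 0,"fingers": 1}]'

```text
clock: 3.15
eef_pos: [0.447, 0.3105, 0.2387]
tool_rot: [-0.372, 0.928, 0.0, 0.002]
ft_force: [-0.2, 0.3, -1.4]
grip_width: 0.0157
grasp_force: 60.3
```

Run:
```python
from h import *
np.set_printoptions(precision=4,suppress=True)
t=cam("top");s=cam("side")
n,e=tri(s,(205+285/6-.4,106+(505-288)/6-.4),t,(328.1,184.7)); print("nose",n,e)
g=41; yaw=.1
n=np.array([.5415,-.031,.215])
h=180
e0=n-[.06,0,0]; go([e0[0]-.041,e0[1],.237],180)
```

```text
nose [ 0.541  -0.0325  0.2151] 0.0018255887167887997
t 3.25 shift [ 241.7 -242.5    1.1] spin 43.6 F [ 0.31 -0.32 -0.05]
```

Run:
```python
from h import *
go([.4510,-.0452,.237],188)
```

```text
t 3.25 shift [ 243.9 -260.     1.1] spin 35.6 F [ 0.31 -0.32 -0.05]
```

Request:
jog_arm --motion '[{"x": 25,"y": -27,"z": 0,"spin": 5,"fingers": 1},{"x": 61,"y": -65,"z": 0,"spin": 9,"fingers": 1},{"x": 98,"y": -104,"z": 0,"spin": 15,"fingers": 1},{"x": 134,"y": -143,"z": 0,"spin": 20,"fingers": 1},{"x": 171,"y": -182,"z": 1,"spin": 26,"fingers": 1},{"x": 207,"y": -221,"z": 1,"spin": 31,"fingers": 1},{"x": 232,"y": -247,"z": 1,"spin": 34,"fingers": 1},{"x": 244,"y": -260,"z": 1,"spin": 35.6,"fingers": 1}]'

```text
clock: 4.25
eef_pos: [0.448, -0.0483, 0.233]
tool_rot: [-0.068, 0.998, 0.0, -0.001]
ft_force: [0.8, -0.2, -1.0]
grip_width: 0.016
grasp_force: 60.3
```

Run:
```python
from h import *
o=readout.get_obs();print(o["clock"],o["eef_pos"],o["joint_pos"],o["ft_force"])
s=cam("side");t=cam("top")
def cr(c,x,y,w=48,h=36,k=8): return cv2.resize(c[0][y:y+h,x:x+w,::-1],None,fx=k,fy=k,interpolation=cv2.INTER_CUBIC)
cv2.imwrite("pics/m2.png",np.hstack([cr(s,225,110),cr(t,305,168)]))
```

```text
4.25 [ 0.44802536 -0.0483001   0.23295539] [-1.07303250e-01  1.44492389e-01 -1.10555215e-01  1.31862775e+00
 -1.31563171e-04 -2.43625237e-01] [ 0.7785568  -0.16342611 -1.04253158]
```

View pics/m2.png

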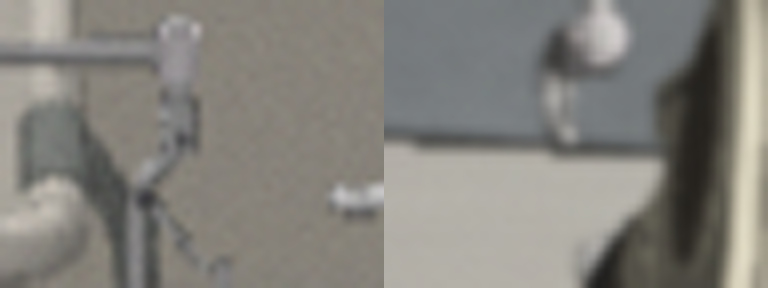

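Side view: the eye's leading rim is at (332,197), the nose top at (222,262), and the gate slants from (148,195) to (215,265). In the top view the arm hides the eye.

Run:
```python
from h import *
np.set_printoptions(precision=4,suppress=True)
o=readout.get_obs();R=Rot.from_quat(o["tool_rot"]).as_matrix();print(o["clock"],o["eef_pos"],R[:,0])
s=cam("side")
e=o["eef_pos"]-.041*R[:,0];print("eye pred",e)
for n,q,y in (("rim",(332,197),e[1]),("nose",(222,260),-.0325),("gatepivot",(146,195),-.028)):
    o_,d=ray(s,225+q[0]/8-.4,110+q[1]/8-.4);print(n,o_+d*(y-o_[1])/d[1])
c=cam("side");save(c,"pics/s3.png",(225,110,305,170),8)
```

```text
4.35 [ 0.4482 -0.0481  0.2331] [-0.9907 -0.1361  0.0028]
eye pred [ 0.4888 -0.0425  0.2329]
rim [ 0.4972 -0.0425  0.2361]
nose [ 0.5411 -0.0325  0.2142]
gatepivot [ 0.5708 -0.028   0.2427]
```

View pics/s3.png

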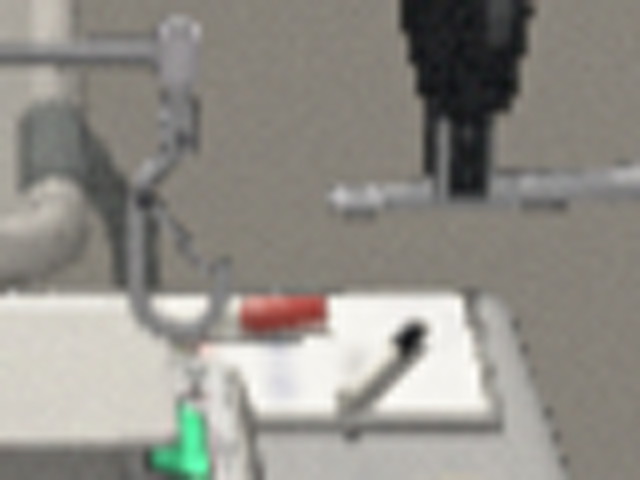

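Request:
jog_arm --motion '[{"x": -10,"y": 0,"z": 0,"spin": 0,"fingers": 1},{"x": -22,"y": 1,"z": 0,"spin": 0,"fingers": 1},{"x": -34,"y": 2,"z": 0,"spin": 0,"fingers": 1},{"x": -45,"y": 2.4,"z": 0,"spin": 0,"fingers": 1},{"x": -52,"y": 2.4,"z": 0,"spin": 0,"fingers": 1},{"x": -56,"y": 2.4,"z": 0,"spin": 0,"fingers": 1},{"x": -56,"y": 2.4,"z": 0,"spin": 0,"fingers": 1}]'

```text
clock: 5.32
eef_pos: [0.5044, -0.0363, 0.2347]
tool_rot: [-0.07, 0.998, 0.0, -0.0]
ft_force: [0.3, 0.6, -1.6]
grip_width: 0.016
grasp_force: 60.2
```

Run:
```python
from h import *
np.set_printoptions(precision=4,suppress=True)
o=readout.get_obs();R=Rot.from_quat(o["tool_rot"]).as_matrix();print(o["clock"],o["eef_pos"],R[:,0],o["ft_force"])
s=cam("side");t=cam("top")
def cr(c,x,y,w=48,h=50,k=8): return cv2.resize(c[0][y:y+h,x:x+w,::-1],None,fx=k,fy=k,interpolation=cv2.INTER_CUBIC)
cv2.imwrite("pics/m4.png",np.hstack([cr(s,225,110),cr(t,305,160)]))
```

```text
5.325 [ 0.5044 -0.0363  0.2347] [-0.9902 -0.1395  0.0003] [ 0.2636  0.622  -1.5813]
```

View pics/m4.png

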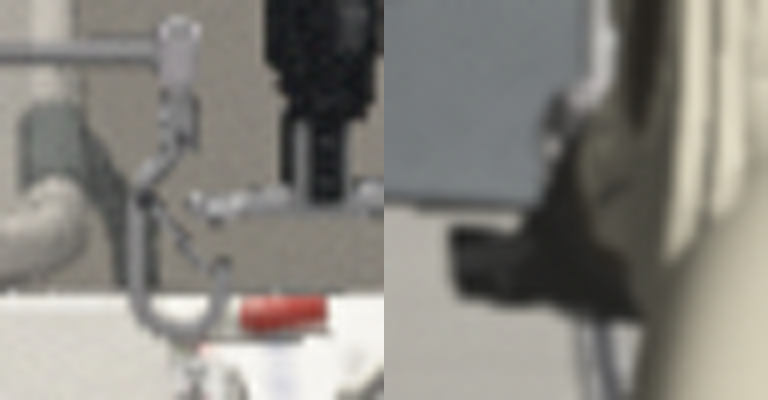

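Side view: the eye spans columns 188 to 256, centred at 222 directly above the nose at 222. I'll track the hook's swing by its bend, which shows dark against the white, and descend by feel.

```bash
cat >> h.py <<'E'
def st():
    s=cam("side"); o=readout.get_obs()
    g=cv2.cvtColor(s[0],cv2.COLOR_RGB2GRAY)[148:153,228:260].astype(float)
    w=np.clip(np.median(g)-15-g,0,None); w[w<15]=0
    ys,xs=np.mgrid[148:153,228:260]
    print("t %.2f"%o["clock"],"tcp",(o["eef_pos"]*1000).round(1),"F",o["ft_force"].round(1),"T",o["ft_torque"].round(2),"bend u %.2f n %d"%((w*xs).sum()/w.sum(),(w>0).sum()))
    for r in g[::2].astype(int): print(*r)
    return s
E
python3 -c "from h import *;st()"
```

```text
t 5.47 tcp [504.1 -36.4 234.9] F [ 0.5 -0.3 -1.4] T [-0.03 -0.06 -0.02] bend u 252.38 n 71
225 225 224 225 226 225 224 224 226 223 222 223 220 158 127 139 201 226 244 242 241 239 216 145 135 183 216 158 154 154 134 130
212 213 211 210 211 208 207 211 212 212 210 211 211 207 161 136 131 148 151 169 175 160 138 136 152 165 151 102 88 82 79 85
214 210 212 212 211 210 211 213 214 211 213 211 212 210 211 207 189 178 130 120 122 125 130 150 151 166 162 147 136 128 125 114
```

Request:
jog_arm --motion '[{"x": 0,"y": -1,"z": 2,"spin": 0,"fingers": 1},{"x": 0,"y": -1,"z": 4,"spin": 0,"fingers": 1},{"x": 0,"y": -1,"z": 6,"spin": 0,"fingers": 1},{"x": 0,"y": -1,"z": 6,"spin": 0,"fingers": 1}]'

```text
clock: 5.98
eef_pos: [0.5043, -0.0373, 0.2285]
tool_rot: [-0.07, 0.998, 0.0, -0.0]
ft_force: [-0.2, 0.7, -1.6]
grip_width: 0.016
grasp_force: 60.2
```

```bash
python3 -c "from h import *;st()"
```

```text
t 6.03 tcp [504.4 -37.3 228.7] F [-0.8 -0.2 -1.3] T [ 0.07 -0.08  0.01] bend u 252.42 n 68
224 224 225 225 226 225 224 223 225 225 222 222 216 158 128 140 199 228 243 244 242 238 218 144 136 182 215 158 156 153 135 129
209 212 211 209 210 210 209 211 211 210 210 209 213 206 160 136 132 147 152 170 175 161 132 134 152 164 156 103 87 82 81 80
211 212 211 213 210 212 211 211 211 212 211 210 211 212 212 204 186 178 132 119 127 124 129 149 153 163 160 145 139 126 122 120
```

```bash
python3 - <<'E'
s=open('h.py').read()
i=s.index("    g=cv2.cvtColor")
s=s[:i]+'''    g=cv2.cvtColor(s[0],cv2.COLOR_RGB2GRAY)[146:149,226:247].astype(float)
    w=np.clip(195-g,0,None); x=(w*np.arange(226,247)).sum(1)/w.sum(1)
    print("t %.2f"%o["clock"],"tcp",(o["eef_pos"]*1000).round(1),"F",o["ft_force"].round(1),"T",o["ft_torque"].round(2),"back u",x.round(2))
    return s
'''
open('h.py','w').write(s)
E
python3 -c "from h import *;st()"
```

```text
t 6.08 tcp [504.5 -37.3 228.8] F [ 0.6 -0.4 -2. ] T [ 0.04 -0.1  -0.05] back u [237.29 242.08 242.14]
```

Request:
jog_arm --motion '[{"x": 0,"y": 0,"z": 1,"spin": 0,"fingers": 1},{"x": 0,"y": 0,"z": 2,"spin": 0,"fingers": 1},{"x": 0,"y": 0,"z": 3,"spin": 0,"fingers": 1},{"x": 0,"y": 0,"z": 3,"spin": 0,"fingers": 1}]'

```text
clock: 6.58
eef_pos: [0.5044, -0.0373, 0.2257]
tool_rot: [-0.07, 0.998, 0.0, -0.0]
ft_force: [0.7, 0.6, -1.9]
grip_width: 0.016
grasp_force: 60.2
```

```bash
python3 -c "from h import *;st()"
```

```text
t 6.62 tcp [504.5 -37.3 225.7] F [-0.  -0.1 -1.6] T [-0.01 -0.05 -0.03] back u [237.34 242.07 242.14]
```

Request:
jog_arm --motion '[{"x": 0,"y": 0,"z": 1,"spin": 0,"fingers": 1},{"x": 0,"y": 0,"z": 2,"spin": 0,"fingers": 1},{"x": 0,"y": 0,"z": 3,"spin": 0,"fingers": 1},{"x": 0,"y": 0,"z": 3,"spin": 0,"fingers": 1}]'

```text
clock: 7.12
eef_pos: [0.5045, -0.0373, 0.2228]
tool_rot: [-0.07, 0.998, -0.0, -0.0]
ft_force: [-0.6, -0.4, -0.4]
grip_width: 0.016
grasp_force: 60.4
```

```bash
python3 -c "from h import *;st()"
```

```text
t 7.17 tcp [504.4 -37.3 222.8] F [-0.1 -0.  -0.8] T [-0.05 -0.05 -0.04] back u [237.33 241.7  241.85]
```

Request:
jog_arm --motion '[{"x": -1,"y": 0,"z": 0,"spin": 0,"fingers": 1},{"x": -2,"y": 0,"z": 0,"spin": 0,"fingers": 1},{"x": -3,"y": 0,"z": 0,"spin": 0,"fingers": 1},{"x": -4,"y": 0,"z": 0,"spin": 0,"fingers": 1},{"x": -5,"y": 0,"z": 0,"spin": 0,"fingers": 1},{"x": -5,"y": 0,"z": 0,"spin": 0,"fingers": 1}]'

```text
clock: 7.92
eef_pos: [0.5096, -0.0366, 0.2228]
tool_rot: [-0.07, 0.998, -0.0, 0.0]
ft_force: [0.0, 0.3, -1.3]
grip_width: 0.016
grasp_force: 60.3
```

```bash
python3 -c "from h import *;st()"
```

```text
t 7.97 tcp [509.6 -36.6 222.8] F [ 0.3 -0.4 -0.3] T [-0.1   0.05 -0.03] back u [237.38 239.16 239.16]
```

Request:
jog_arm --motion '[{"x": -1,"y": 0,"z": 0,"spin": 0,"fingers": 1},{"x": -2,"y": 0,"z": 0,"spin": 0,"fingers": 1},{"x": -3,"y": 0,"z": 0,"spin": 0,"fingers": 1},{"x": -3,"y": 0,"z": 0,"spin": 0,"fingers": 1}]'

```text
clock: 8.48
eef_pos: [0.5123, -0.0362, 0.2228]
tool_rot: [-0.07, 0.998, -0.0, -0.0]
ft_force: [-2.2, 0.0, -0.5]
grip_width: 0.0159
grasp_force: 60.4
```

Run:
```python
from h import *
s=st()
def cr(c,x,y,w=60,h=50,k=12): return cv2.resize(c[0][y:y+h,x:x+w,::-1],None,fx=k,fy=k,interpolation=cv2.INTER_CUBIC)
cv2.imwrite("pics/m5.png",cr(s,220,110))
```

```text
t 8.53 tcp [512.3 -36.2 222.8] F [-2.1  0.  -1. ] T [-0.15  0.25 -0.01] back u [237.27 238.15 238.21]
```

View pics/m5.png

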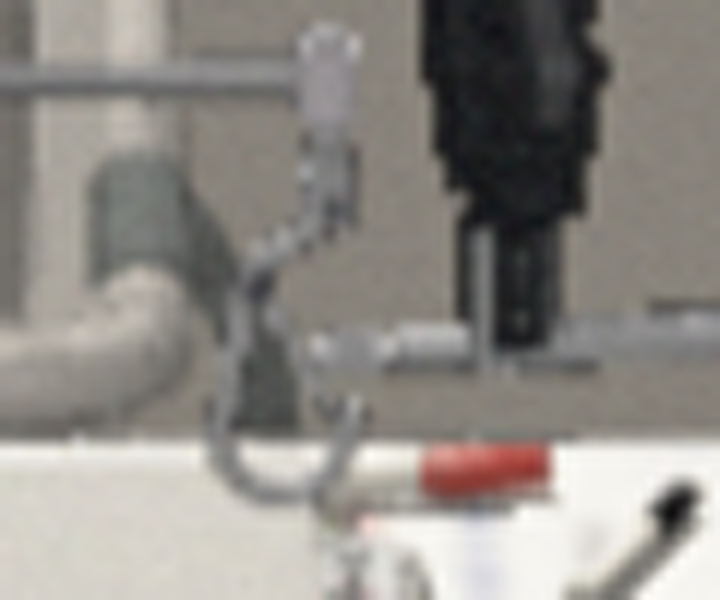

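The hook has swung to its stop: nose tip at (355,400), eye from 310 to about 410 and so centred near 362, about 1.7 mm short of the nose. The gap to the nose top is about 7 mm. I'll descend with a little +x.

Request:
jog_arm --motion '[{"x": -0.7,"y": 0,"z": 1,"spin": 0,"fingers": 1},{"x": -1.4,"y": 0,"z": 2,"spin": 0,"fingers": 1},{"x": -1.8,"y": 0,"z": 3,"spin": 0,"fingers": 1},{"x": -1.8,"y": 0,"z": 4,"spin": 0,"fingers": 1},{"x": -1.8,"y": 0,"z": 5,"spin": 0,"fingers": 1},{"x": -1.8,"y": 0,"z": 5,"spin": 0,"fingers": 1}]'

```text
clock: 9.28
eef_pos: [0.5135, -0.036, 0.2179]
tool_rot: [-0.07, 0.998, -0.0, -0.001]
ft_force: [-5.3, -1.7, 2.6]
grip_width: 0.0158
grasp_force: 60.8
```

```bash
python3 -c "from h import *;st()"
```

```text
t 9.32 tcp [513.4 -36.  217.9] F [-4.5 -1.   2.4] T [-0.18  0.9  -0.  ] back u [237.27 238.07 238.13]
```

Request:
jog_arm --motion '[{"x": -0.2,"y": 0,"z": 1,"spin": 0,"fingers": 1},{"x": -0.4,"y": 0,"z": 2,"spin": 0,"fingers": 1},{"x": -0.6,"y": 0,"z": 3,"spin": 0,"fingers": 1},{"x": -0.8,"y": 0,"z": 4,"spin": 0,"fingers": 1},{"x": -0.8,"y": 0,"z": 4,"spin": 0,"fingers": 1}]'

```text
clock: 9.95
eef_pos: [0.5141, -0.0359, 0.2137]
tool_rot: [-0.07, 0.998, -0.0, -0.001]
ft_force: [-6.0, -0.9, 1.9]
grip_width: 0.016
grasp_force: 60.7
```

Run:
```python
from h import *
s=st(); save(s,"pics/m6.png",(220,110,280,160),12)
```

```text
t 10.00 tcp [514.  -35.9 213.7] F [-5.1 -1.9  2.1] T [-0.21  0.95  0.01] back u [237.29 238.04 238.17]
```

View pics/m6.png

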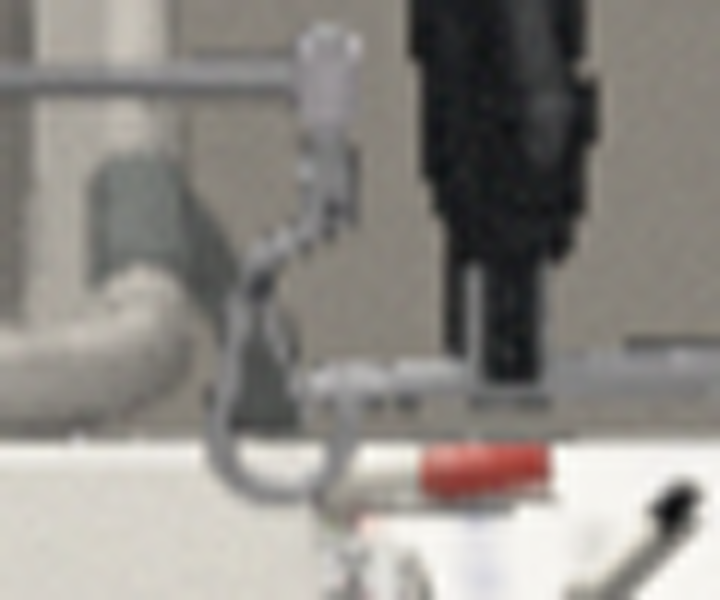

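The eye is centred near 352, just above the nose at 350, and the gate is pressed in. Continuing down.

Request:
jog_arm --motion '[{"x": -0.1,"y": -0.3,"z": 1,"spin": 0,"fingers": 1},{"x": -0.3,"y": -0.3,"z": 2,"spin": 0,"fingers": 1},{"x": -0.5,"y": -0.3,"z": 3,"spin": 0,"fingers": 1},{"x": -0.5,"y": -0.3,"z": 3,"spin": 0,"fingers": 1}]'

```text
clock: 10.5
eef_pos: [0.5144, -0.036, 0.2105]
tool_rot: [-0.07, 0.998, 0.0, -0.001]
ft_force: [-5.5, -1.3, 1.9]
grip_width: 0.0159
grasp_force: 60.7
```

```bash
python3 -c "from h import *;st()"
```

```text
t 10.55 tcp [514.4 -36.  210.5] F [-3.6 -1.4  1.5] T [-0.12  0.93 -0.03] back u [237.26 238.07 238.4 ]
```

Request:
jog_arm --motion '[{"x": -0.2,"y": -0.2,"z": 1,"spin": 0,"fingers": 1},{"x": -0.4,"y": -0.4,"z": 2,"spin": 0,"fingers": 1},{"x": -0.6,"y": -0.4,"z": 3,"spin": 0,"fingers": 1},{"x": -0.8,"y": -0.4,"z": 4,"spin": 0,"fingers": 1},{"x": -0.8,"y": -0.4,"z": 4,"spin": 0,"fingers": 1}]'

```text
clock: 11.18
eef_pos: [0.5152, -0.0363, 0.2064]
tool_rot: [-0.07, 0.998, 0.0, -0.001]
ft_force: [-5.2, -1.0, 1.6]
grip_width: 0.0159
grasp_force: 60.6
```

```bash
python3 -c "from h import *;st()"
```

```text
t 11.22 tcp [515.2 -36.3 206.4] F [-5.6 -0.4  0.2] T [-0.12  1.01 -0.  ] back u [237.37 238.06 238.41]
```

Request:
jog_arm --motion '[{"x": -0.2,"y": 0,"z": 1,"spin": 0,"fingers": 1},{"x": -0.4,"y": 0,"z": 2,"spin": 0,"fingers": 1},{"x": -0.6,"y": 0,"z": 3,"spin": 0,"fingers": 1},{"x": -0.8,"y": 0,"z": 4,"spin": 0,"fingers": 1},{"x": -0.8,"y": 0,"z": 4,"spin": 0,"fingers": 1}]'

```text
clock: 11.85
eef_pos: [0.5168, -0.0359, 0.202]
tool_rot: [-0.07, 0.998, 0.0, -0.001]
ft_force: [-2.0, 0.2, -4.0]
grip_width: 0.0159
grasp_force: 60.0
```

```bash
python3 -c "from h import *;st()"
```

```text
t 11.90 tcp [516.8 -35.9 202.1] F [-2.6  0.3 -4. ] T [-0.01  0.52 -0.06] back u [237.17 240.56 239.86]
```

Request:
jog_arm --motion '[{"x": 0.2,"y": 0,"z": 1,"spin": 0,"fingers": 1},{"x": 0.4,"y": 0,"z": 2,"spin": 0,"fingers": 1},{"x": 0.6,"y": 0,"z": 3,"spin": 0,"fingers": 1},{"x": 0.6,"y": 0,"z": 3,"spin": 0,"fingers": 1}]'

```text
clock: 12.4
eef_pos: [0.517, -0.0363, 0.2001]
tool_rot: [-0.07, 0.998, -0.0, 0.001]
ft_force: [-1.6, 0.5, -1.6]
grip_width: 0.0157
grasp_force: 60.3
```

Run:
```python
from h import *
s=st(); save(s,"pics/m7.png",(220,110,280,160),12)
```

```text
t 12.45 tcp [517.  -36.3 200. ] F [-1.1  0.7 -0.7] T [ 0.14  0.32 -0.  ] back u [237.04 241.23 240.37]
```

View pics/m7.png

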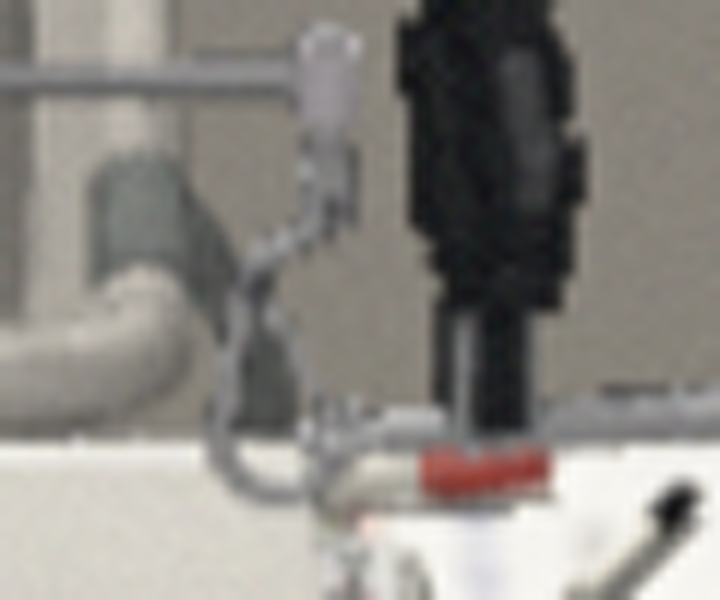

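Nose tip at (345,400), standing up through the eye. The gate end lies against it near (322,400), and the eye's far rim is below the gate. It looks snapped shut, so I'll start the pull test.

Request:
jog_arm --motion '[{"x": 0,"y": 0,"z": -1,"spin": 0,"fingers": 1},{"x": 0,"y": 0,"z": -2,"spin": 0,"fingers": 1},{"x": 0,"y": 0,"z": -3,"spin": 0,"fingers": 1},{"x": 0,"y": 0,"z": -3,"spin": 0,"fingers": 1}]'

```text
clock: 12.95
eef_pos: [0.5165, -0.0363, 0.2027]
tool_rot: [-0.07, 0.998, -0.0, -0.0]
ft_force: [-2.0, 0.4, -3.1]
grip_width: 0.0159
grasp_force: 60.1
```

```bash
python3 -c "from h import *;st()"
```

```text
t 13.00 tcp [516.4 -36.3 202.7] F [-2.3  0.3 -3.9] T [0.08 0.35 0.05] back u [237.29 238.56 238.95]
```

Request:
jog_arm --motion '[{"x": 0.5,"y": 0,"z": -0.7,"spin": 0,"fingers": 1},{"x": 0.8,"y": 0,"z": -1.4,"spin": 0,"fingers": 1},{"x": 0.8,"y": 0,"z": -1.4,"spin": 0,"fingers": 1}]'

```text
clock: 13.38
eef_pos: [0.516, -0.0364, 0.2044]
tool_rot: [-0.07, 0.998, -0.0, 0.0]
ft_force: [-1.3, 0.2, -2.3]
grip_width: 0.0163
grasp_force: 60.1
```

```bash
python3 -c "from h import *;st()"
```

```text
t 13.43 tcp [516.  -36.4 204.4] F [-0.2  0.6 -3. ] T [ 0.03  0.17 -0.04] back u [237.46 238.12 238.22]
```

Request:
jog_arm --motion '[{"x": 0.2,"y": 0,"z": -0.5,"spin": 0,"fingers": 1},{"x": 0.4,"y": 0,"z": -1,"spin": 0,"fingers": 1},{"x": 0.4,"y": 0,"z": -1.5,"spin": 0,"fingers": 1},{"x": 0.4,"y": 0,"z": -1.5,"spin": 0,"fingers": 1}]'

```text
clock: 13.92
eef_pos: [0.5153, -0.0365, 0.2055]
tool_rot: [-0.07, 0.998, 0.0, -0.0]
ft_force: [-0.4, 0.1, -4.6]
grip_width: 0.016
grasp_force: 60.0
```

```bash
python3 -c "from h import *;st()"
```

```text
t 13.97 tcp [515.3 -36.4 205.5] F [-0.   0.9 -4.4] T [ 0.09  0.04 -0.03] back u [237.47 238.12 238.12]
```

Request:
jog_arm --motion '[{"x": 0,"y": 0,"z": -0.5,"spin": 0,"fingers": 1},{"x": 0,"y": 0,"z": -1,"spin": 0,"fingers": 1},{"x": 0,"y": 0,"z": -1,"spin": 0,"fingers": 1}]'

```text
clock: 14.35
eef_pos: [0.5151, -0.0364, 0.2063]
tool_rot: [-0.07, 0.998, 0.0, -0.001]
ft_force: [-0.2, 0.3, -6.4]
grip_width: 0.016
grasp_force: 59.7
```

```bash
python3 -c "from h import *;st()"
```

```text
t 14.40 tcp [515.1 -36.4 206.3] F [-1.5  1.  -5.8] T [0.05 0.2  0.03] back u [237.51 238.38 238.81]
```

Request:
jog_arm --motion '[{"x": 0,"y": 0,"z": -0.4,"spin": 0,"fingers": 1},{"x": 0,"y": 0,"z": -0.8,"spin": 0,"fingers": 1},{"x": 0,"y": 0,"z": -0.8,"spin": 0,"fingers": 1},{"x": 0,"y": 0,"z": -0.8,"spin": 0,"fingers": 1},{"x": 0,"y": 0,"z": -0.8,"spin": 0,"fingers": 1}]'

```text
clock: 15.02
eef_pos: [0.5151, -0.0364, 0.2072]
tool_rot: [-0.07, 0.998, 0.0, -0.0]
ft_force: [-0.4, 1.0, -9.0]
grip_width: 0.0158
grasp_force: 59.4
```

```bash
python3 -c "from h import *;st()"
```

```text
t 15.07 tcp [515.1 -36.4 207.3] F [-0.9  0.1 -9.8] T [0.15 0.44 0.04] back u [237.51 238.38 238.8 ]
```

Request:
jog_arm --motion '[{"x": 0,"y": 0,"z": 0.4,"spin": 0,"fingers": 1},{"x": 0,"y": 0,"z": 0.4,"spin": 0,"fingers": 1},{"x": 0,"y": 0,"z": 0.4,"spin": 0,"fingers": 1},{"x": 0,"y": 0,"z": 0.4,"spin": 0,"fingers": 1},{"x": 0,"y": 0,"z": 0.4,"spin": 0,"fingers": 1},{"x": 0,"y": 0,"z": 0.4,"spin": 0,"fingers": 1},{"x": 0,"y": 0,"z": 0.4,"spin": 0,"fingers": 1},{"x": 0,"y": 0,"z": 0.4,"spin": 0,"fingers": 1}]'

```text
clock: 16.08
eef_pos: [0.5154, -0.0364, 0.2071]
tool_rot: [-0.07, 0.998, 0.0, 0.0]
ft_force: [-0.6, 1.9, -7.5]
grip_width: 0.0158
grasp_force: 59.5
```

```bash
python3 -c "from h import *;st();st()"
```

```text
t 16.12 tcp [515.4 -36.4 207.1] F [-0.6  1.5 -8.7] T [0.28 0.41 0.09] back u [237.54 238.15 238.42]
t 16.18 tcp [515.4 -36.4 207.1] F [-0.6  0.6 -8. ] T [0.27 0.39 0.04] back u [237.54 238.15 238.41]
```

The gate held about 6.6 N net for more than 1 s. I'll ease down to unload it, then open.

Request:
jog_arm --motion '[{"x": 0,"y": 0,"z": 1,"spin": 0,"fingers": 1},{"x": 0,"y": 0,"z": 2.5,"spin": 0,"fingers": 1},{"x": 0,"y": 0,"z": 4,"spin": 0,"fingers": 1},{"x": 0,"y": 0,"z": 5.5,"spin": 0,"fingers": 1},{"x": 0,"y": 0,"z": 5.5,"spin": 0,"fingers": 1}]'

```text
clock: 16.8
eef_pos: [0.516, -0.0368, 0.202]
tool_rot: [-0.07, 0.998, -0.0, 0.001]
ft_force: [-0.4, 0.5, -1.8]
grip_width: 0.016
grasp_force: 60.3
```

```bash
python3 -c "from h import *;st()"
```

```text
t 16.85 tcp [516.  -36.7 201.9] F [ 0.3  0.1 -1.1] T [ 0.03 -0.06 -0.06] back u [237.16 238.48 238.88]
```

Request:
jog_arm --motion '[{"x": 0,"y": 0,"z": 0,"spin": 0,"fingers": 0.3},{"x": 0,"y": 0,"z": 0,"spin": 0,"fingers": -0.3},{"x": 0,"y": 0,"z": 0,"spin": 0,"fingers": -0.6},{"x": 0,"y": 0,"z": 0,"spin": 0,"fingers": -0.6},{"x": 0,"y": 0,"z": 0,"spin": 0,"fingers": -0.6},{"x": 0,"y": 0,"z": 0,"spin": 0,"fingers": -0.6}]'

```text
clock: 17.6
eef_pos: [0.5154, -0.0365, 0.2016]
tool_rot: [-0.07, 0.998, -0.0, 0.0]
ft_force: [0.4, 0.1, 0.3]
grip_width: 0.0678
grasp_force: 0.0
```

Run:
```python
from h import *
s=st(); o=readout.get_obs(); print(o["grip_width"])
g=cv2.cvtColor(s[0],cv2.COLOR_RGB2GRAY)
for v in range(136,216,4): print(v,*g[v,232:292:2])
```

```text
t 17.65 tcp [515.4 -36.5 201.6] F [-0.3  0.1 -0.1] T [-0.03  0.02 -0.05] back u [237.43 245.62 245.64]
0.06802120276817454
136 173 141 121 83 75 85 96 122 132 132 132 129 25 26 91 31 31 72 130 134 130 131 134 129 132 135 133 133 132 129
140 119 112 130 118 83 77 127 133 128 125 132 128 114 110 112 37 27 88 132 130 130 132 133 132 130 130 130 131 131 132
144 122 132 131 130 79 78 89 126 131 131 131 127 126 129 110 37 26 85 130 131 131 129 129 128 129 128 132 132 128 130
148 225 225 225 223 223 218 214 125 202 237 168 171 121 136 122 104 96 234 246 245 243 241 241 242 241 238 144 174 141 130
152 211 212 214 211 213 208 210 148 133 129 147 126 113 125 130 159 230 232 243 242 244 118 28 219 240 241 170 178 169 127
156 212 211 212 210 212 211 210 195 165 171 215 187 227 118 150 241 245 244 226 231 168 126 232 245 245 244 242 140 180 158
160 210 209 212 210 209 214 212 198 180 194 216 176 199 242 115 127 153 235 135 118 222 245 242 243 243 243 242 173 180 173
164 201 204 207 206 192 191 189 167 185 155 198 195 110 160 161 152 122 124 113 153 156 154 156 154 154 154 154 156 181 180
168 107 
[... 748 characters left out ...]
83 186 184 182 181 185 183 180 183 183 180 181 180 183 183 183 183 185 183 184 180 175 154
196 136 139 137 135 138 104 183 181 183 183 182 183 182 183 180 181 182 185 212 206 200 197 195 189 187 175 179 171 161 169
200 136 138 139 140 142 107 185 181 182 183 180 183 184 180 180 182 185 180 125 123 104 94 102 110 161 158 160 183 184 180
204 138 136 136 141 135 159 184 185 181 182 183 183 184 181 178 181 181 182 183 184 183 182 183 179 136 138 184 185 182 180
208 136 132 140 139 128 142 184 182 179 182 182 181 183 181 182 179 180 182 181 182 183 183 143 95 92 168 89 160 182 183
212 72 70 70 107 119 158 182 180 184 180 184 179 185 185 180 179 179 185 175 130 93 92 91 155 179 183 185 186 184 185
```

The spanner is hanging and swinging. I'll back the open gripper away.

Request:
jog_arm --motion '[{"x": 8,"y": 0,"z": 0,"spin": 0,"fingers": -0.6},{"x": 22,"y": 0,"z": -3,"spin": 0,"fingers": -0.6},{"x": 40,"y": 0,"z": -10,"spin": 0,"fingers": -0.6},{"x": 60,"y": 0,"z": -25,"spin": 0,"fingers": -0.6},{"x": 80,"y": 0,"z": -45,"spin": 0,"fingers": -0.6},{"x": 100,"y": 0,"z": -60,"spin": 0,"fingers": -0.6},{"x": 110,"y": 0,"z": -70,"spin": 0,"fingers": -0.6},{"x": 110,"y": 0,"z": -70,"spin": 0,"fingers": -0.6}]'

```text
clock: 18.65
eef_pos: [0.4063, -0.0519, 0.2725]
tool_rot: [-0.07, 0.998, -0.0, 0.001]
ft_force: [-0.2, -0.7, 0.3]
grip_width: 0.0681
grasp_force: 0.0
```

Request:
jog_arm --motion '[{"x": 0,"y": 0,"z": 0,"spin": 0,"fingers": -0.6},{"x": 0,"y": 0,"z": 0,"spin": 0,"fingers": -0.6},{"x": 0,"y": 0,"z": 0,"spin": 0,"fingers": -0.6},{"x": 0,"y": 0,"z": 0,"spin": 0,"fingers": -0.6},{"x": 0,"y": 0,"z": 0,"spin": 0,"fingers": -0.6},{"x": 0,"y": 0,"z": 0,"spin": 0,"fingers": -0.6},{"x": 0,"y": 0,"z": 0,"spin": 0,"fingers": -0.6},{"x": 0,"y": 0,"z": 0,"spin": 0,"fingers": -0.6}]'

```text
clock: 19.65
eef_pos: [0.4065, -0.0518, 0.2717]
tool_rot: [-0.07, 0.998, -0.0, 0.0]
ft_force: [0.3, -0.3, -0.1]
grip_width: 0.068
grasp_force: 0.0
```

Request:
jog_arm --motion '[{"x": 0,"y": 0,"z": 0,"spin": 0,"fingers": -0.6},{"x": 0,"y": 0,"z": 0,"spin": 0,"fingers": -0.6},{"x": 0,"y": 0,"z": 0,"spin": 0,"fingers": -0.6},{"x": 0,"y": 0,"z": 0,"spin": 0,"fingers": -0.6},{"x": 0,"y": 0,"z": 0,"spin": 0,"fingers": -0.6},{"x": 0,"y": 0,"z": 0,"spin": 0,"fingers": -0.6},{"x": 0,"y": 0,"z": 0,"spin": 0,"fingers": -0.6},{"x": 0,"y": 0,"z": 0,"spin": 0,"fingers": -0.6}]'

```text
clock: 20.65
eef_pos: [0.4065, -0.0518, 0.2716]
tool_rot: [-0.07, 0.998, 0.0, -0.0]
ft_force: [0.2, 0.8, -0.0]
grip_width: 0.0684
grasp_force: 0.0
```

Run:
```python
from h import *
s=st()
g=cv2.cvtColor(s[0],cv2.COLOR_RGB2GRAY)
for v in range(120,208,4): print(v,*g[v,232:280:2])
a=cv2.cvtColor(cam("side")[0],cv2.COLOR_RGB2GRAY).astype(int)
print("motion",np.abs(a-g)[110:220,225:290].max())
```

```text
t 20.70 tcp [406.5 -51.8 271.6] F [-0.1 -0.2  0.1] T [-0.03 -0.05 -0.02] back u [237.34 242.88 242.95]
120 155 130 127 129 133 132 129 132 125 129 133 131 128 131 131 130 134 127 130 127 130 131 128 127
124 116 102 128 130 132 128 133 130 121 130 126 130 130 130 128 129 131 129 129 132 133 130 128 132
128 115 109 89 112 130 133 123 120 110 128 129 129 129 129 130 130 132 129 127 129 130 128 131 130
132 147 101 77 84 94 126 106 129 128 130 127 133 131 131 127 129 129 129 131 128 128 128 127 127
136 173 139 118 79 76 112 111 103 131 132 131 130 129 129 132 130 130 128 128 127 129 130 130 128
140 120 109 128 119 85 126 101 131 131 133 131 127 129 129 132 130 127 130 128 130 131 132 130 130
144 122 129 130 126 77 128 90 130 131 132 97 93 128 130 130 129 130 130 128 128 127 127 129 128
148 223 224 223 221 221 145 153 234 218 226 136 187 154 135 123 102 95 232 243 242 243 240 238 240
152 209 207 211 208 207 210 197 133 131 112 151 159 137 124 130 157 228 230 241 240 242 118 24 216
156 208 209 211 208 209 208 207 170 121 137 212 188 242 234 226 239 243 243 224 229 166 124 229 244
160 204 20
[... 482 characters left out ...]
180 124 123 122 121 120 123 121 105 119 122 110 108 109 117 180 181 180 180 178 107 113 124 131 135
184 96 97 98 98 95 96 95 92 123 126 156 157 156 156 181 179 178 181 180 176 150 114 126 136
188 173 172 171 163 165 178 183 118 107 127 180 183 179 181 181 180 182 182 181 178 179 177 181 177
192 133 130 132 131 131 124 183 165 120 131 159 179 180 178 179 181 183 182 182 178 179 181 178 180
196 137 138 133 135 136 102 184 182 147 132 178 180 180 182 179 181 180 179 211 203 196 195 192 185
200 137 137 138 138 141 104 180 181 179 183 182 178 182 179 176 179 182 177 123 125 105 97 100 108
204 133 138 138 137 134 150 183 182 180 180 181 178 179 182 177 177 180 179 179 178 184 180 181 179
motion 92
```

Request:
jog_arm --motion '[{"x": 0,"y": 0,"z": 0,"spin": 0,"fingers": -0.6},{"x": 0,"y": 0,"z": 0,"spin": 0,"fingers": -0.6},{"x": 0,"y": 0,"z": 0,"spin": 0,"fingers": -0.6},{"x": 0,"y": 0,"z": 0,"spin": 0,"fingers": -0.6},{"x": 0,"y": 0,"z": 0,"spin": 0,"fingers": -0.6},{"x": 0,"y": 0,"z": 0,"spin": 0,"fingers": -0.6},{"x": 0,"y": 0,"z": 0,"spin": 0,"fingers": -0.6},{"x": 0,"y": 0,"z": 0,"spin": 0,"fingers": -0.6}]'

```text
clock: 21.75
eef_pos: [0.4065, -0.0518, 0.2716]
tool_rot: [-0.07, 0.998, 0.0, -0.0]
ft_force: [-0.5, 0.1, 0.4]
grip_width: 0.0684
grasp_force: 0.0
```

Request:
jog_arm --motion '[{"x": 0,"y": 0,"z": 0,"spin": 0,"fingers": -0.6},{"x": 0,"y": 0,"z": 0,"spin": 0,"fingers": -0.6},{"x": 0,"y": 0,"z": 0,"spin": 0,"fingers": -0.6},{"x": 0,"y": 0,"z": 0,"spin": 0,"fingers": -0.6},{"x": 0,"y": 0,"z": 0,"spin": 0,"fingers": -0.6},{"x": 0,"y": 0,"z": 0,"spin": 0,"fingers": -0.6},{"x": 0,"y": 0,"z": 0,"spin": 0,"fingers": -0.6},{"x": 0,"y": 0,"z": 0,"spin": 0,"fingers": -0.6}]'

```text
clock: 22.75
eef_pos: [0.4065, -0.0518, 0.2716]
tool_rot: [-0.07, 0.998, -0.0, -0.0]
ft_force: [-0.3, 0.3, 0.1]
grip_width: 0.0685
grasp_force: 0.0
```

Run:
```python
from h import *
g=cv2.cvtColor(st()[0],cv2.COLOR_RGB2GRAY).astype(int)
for v in (144,148,156,168,184,192): print(v,*g[v,240:262])
a=cv2.cvtColor(st()[0],cv2.COLOR_RGB2GRAY).astype(int)
print("motion",np.abs(a-g)[110:220,225:290].max())
print(bot.job_done())
```

```text
t 22.80 tcp [406.5 -51.8 271.6] F [-0.3 -0.8  0.7] T [-0.01  0.05  0.04] back u [237.32 242.85 242.96]
144 77 88 127 117 88 126 131 128 127 130 131 128 98 128 97 126 131 125 132 128 127 128
148 219 213 145 129 152 218 234 183 221 228 226 190 136 139 186 154 154 148 136 127 121 107
156 206 209 211 205 208 203 149 118 118 125 169 216 211 192 186 230 243 239 233 227 227 233
168 95 109 112 78 85 87 82 127 124 134 165 143 206 185 205 181 126 115 175 180 180 180
184 96 96 100 97 95 98 111 123 120 113 153 161 156 162 155 159 157 157 158 178 178 180
192 130 123 126 176 141 134 120 123 128 132 155 181 179 180 179 179 179 180 179 179 176 178
t 22.85 tcp [406.5 -51.8 271.6] F [ 0.2 -0.1  0.2] T [ 0.02 -0.05 -0.03] back u [237.24 242.86 242.95]
motion 35
the job is handed in; nothing more can be done
None
```

The spanner is hanging from the snap hook with the gate shut; the gate held a steady pull of about 6.6 N for 1 s (peak about 8 N) before I let go, the job is handed in at about 23 s, and the last frames still showed a slight swing.

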